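# Hold a ball float down in the sprung ring of the calibration cradle

### The arm

A 6-joint arm with a two-finger parallel gripper is mounted at the origin on the work surface. World frame = base frame: x ahead of the robot, y to its left, z up, the work surface at z = 0. Lengths are in m, angles in rad, forces in N, time in s.
With the tool pointing down it reaches from about 0.325 to 0.9 m from the base axis. Payload 6.1 kg.
Tool frame: the origin (TCP) lies at the very end of the fingers, on their centre line; the grasp point (between the pads) lies 19 mm behind it (ctrl.grip_depth is the distance from the TCP to the grasp point, in m); z points along the fingers, y is the direction in which the jaws open and shut (so a half turn about z gives the same grasp; the last joint's range is limited). The gripper opens to 87 mm and grips with 3 to 60 N. Pads are 19 mm wide; open, the fingers measure 117 mm over their backs; the gripper's body (75 mm by 190 mm) begins 51 mm behind the grasp point.
Start: joints at [-1.325, 0.22, 1.526, -0, 1.395, -0.126], TCP at [0.227, -0.582, 0.223] pointing down, gripper open.
Joint ranges: [-2.98, 2.98], [-0.91, 2.08], [0.09, 2.57], [-1.24, 4.39], [0.2, 2.65], [-2.68, 2.68]. Speed limits (rad/s): [2.57, 2.57, 3.01, 3.14, 3.14, 3.14].

### API

Orientations are given as a rotation vector (axis times angle).
In Python, from station import ctrl, vision gives the robot as it stands. The module is installed in compiled form; this text tells all that it offers.
- The arm moves only by the shell command python3 -m handwheel 'ROWS'. ROWS is JSON, a list of rows, each an object of numbers: "tx", "ty", "tz": the shift along the world's x, y, z in cm; "wx", "wy", "wz": the turn, a rotation vector about the world's x, y, z in degrees; "grip": the closure, from -1 (fully open) to 1 (shut), so that 0 is half open. In form: [{"tx": .., "ty": .., "tz": .., "wx": .., "wy": .., "wz": .., "grip": ..}, ...]. A call has 1 to 20 rows; each row shifts and turns the commanded pose from where the row before left it; what a row does not reach is not made up. A row lasts 1/8 s, in which the tool goes at most 62.5 mm and 10.7 degrees, less where a joint would pass 70% of its speed; a pose out of reach is approached as far as the arm can. A call is refused whole if a number of a shift passes 6.25 or a number of a turn 10.7, either way. A call with a gripper value outside its range is refused whole. The fingers move at their own pace and stop on an object; the grip force is fixed at half the most. Time passes only in rows, so rows that do not move let the fingers close. It gives the time, the measured TCP pose, the force and the opening at its end, in the units of the state.
- ctrl.sense(): the state, without advancing time (a new reading comes with each control period).
- vision.grab_frame(name): name is "scene" or "top"; returns a dict with "image" (384x512x3 uint8, red, green, blue), "camera_matrix" (3x3 intrinsics, pixels), "eye" and "attitude" of the camera in the world. Camera axes: x right, y down, z forward; pixel columns grow to the right and rows downward; lengths in m; the calibration is good to about 2 mm. A picture is of the moment at which its call begins. There is no depth.
- ctrl.hand_in(): hands the job in, once; it reports no verdict.
The state is a dict: "time": time; "qpos": joint angles; "joint_velocities": joint speeds; "effort": joint torques, N m; "tool_pos": TCP position; "tool_rot": TCP orientation; "wrist_force": force on the tool from outside, world axes, zero at the start; "moment": the same for the moment, N m; "finger_gap": opening from 0.0 (shut) to 1.0 (fully open).
Only numpy, scipy, OpenCV 4.12 (cv2) and the standard library are available. Lean on these libraries where they do the work, as an engineer would, in place of code of your own. Each camera call takes 0.05 s, during which the arm holds its last target.

### The job

Lift the ball float out of its rest ring with the gripper and set it, stem upright, in the hole of the sprung ring cradle. Push the ring fully down onto its stops by pressing on the float alone, without touching the cradle with the gripper, and keep it pressed there: finish while still holding it down. Do not disturb the displacer, the screwdriver or the flange.

Things in the scene. Friction and masses are not known exactly. Their poses are not given: they have to be found in the camera images.
- float_center (a point): Centre of the ball of the loose ball float: a steel ball 64 mm in diameter and a plain round stem, 18 mm in diameter, rising from its top; the stem's flat end is 77 mm above the ball's centre. z axis runs up along the stem. Weight 130 to 230 g, ballasted at the bottom. At the start it sits stem up in one of two identical black rest rings (68 mm outside, 20 mm high, fixed to the bench), its centre about 43 mm above the bench.
- float_stem (a point): Point on the axis of the float's stem, 55 mm above the ball's centre: the height to grip. The bare stem runs from 32 to 77 mm above the ball's centre.
- cradle: The sprung ring cradle, fixed to the bench: a grey base disc 132 mm in diameter and 10 mm thick, with three steel guide posts 51 mm from its axis whose caps end 84 mm above the bench. Origin: centre of its underside, z up. A level aluminium ring slides up and down on the posts over one large coil spring. Brass stop collars on the posts end 42 mm above the bench; the ring's underside meets them when it is fully down.
- ring_center (a point): Centre of the ring's hole at the level of the ring's top face; moves with the ring. Ring: 116 mm outside, hole 48 mm in diameter, 8 mm thick. Its top face is 70 mm above the bench when up and 50 mm when fully down. The ball seats in the hole with its centre about 21 mm above this point.
- ring (a joint): Travel of the sprung ring in m: 0 when up, 0.020 when fully down on its stops. It takes about 3 N (float's weight included) to start it moving and 11 N to bring it fully down; it springs back up when let go. The float's weight alone does not press it down.
- displacer: Bystander: loose steel cylinder 38 mm in diameter with a 16 mm neck, 110 mm tall in all, standing in the other rest ring, at least 130 mm from the float. Origin: centre of its underside, z up.
- screwdriver: Bystander: loose screwdriver with a green handle lying on the bench nearer the robot than the rest rings and the cradle.
- flange: Bystander: loose flat steel flange, 110 mm in diameter and 21 mm high over its bolt heads, lying beyond the cradle. Origin: centre of its underside.

How it is judged:
On the way, in this order (a step that is already met when the one before it is completed fails the run):
1. the float is lifted out of its rest ring in the gripper (height (world z) of float_center above 0.075 m and contact force between the fingers and float above 1 N and contact force between float and cradle below 0.1 N), for 0.2 s.
2. the float is seated upright in the ring and presses it down (value of joint ring above 0.016 m and horizontal distance between float_center and ring_center below 0.006 m and z of float_center in the frame of ring_center below 0.027 m and angle between float_center's own z axis and vertical below 0.25 rad), for 0.3 s.
At the end, for the whole second after the job is handed in: The ring is down by over 16 of its 20 mm; the ball is within 6 mm of the hole's axis and its centre under 27 mm above the ring, stem within 0.25 rad of vertical; it pushes the ring with over 5 N; the robot touches the float with over 2 N and does not touch the cradle (all of step 2 and contact force between float and cradle above 5 N and contact force between any of the fingers, the arm and float above 2 N and contact force between each of the fingers, the arm and cradle below 0.5 N); the arm keeps its last pose, push and grip.
It fails at once if the gripper or arm touches the cradle itself (contact force between any of the fingers, the arm and cradle above 1 N).
It fails at once if the displacer is moved more than 20 mm or tipped (distance of displacer from where it was at the start of the episode above 0.02 m or angle between displacer's own z axis and vertical above 0.4 rad).
It fails at once if the screwdriver is moved more than 20 mm (distance of screwdriver from where it was at the start of the episode above 0.02 m).
It fails at once if the flange is moved more than 20 mm (distance of flange from where it was at the start of the episode above 0.02 m).
It also fails if it takes over 45 s, if anything falls off the work surface, if the arm or the gripper's body presses on something with over 40 N, if the wrist force passes 120 N, or if a joint passes its speed limit or range.

## Working session

There is one attempt and no reset: what is moved stays moved. The work goes in short steps, Python scripts to look and compute and a shell command to move; the robot and the scene stay as the last step left them, time stands still between calls to the robot, and variables do not carry over. Pictures are saved under pics/ and viewed, and the job is handed in when it is done.

```bash
mkdir -p pics; ls; python3 - <<'E'
from station import ctrl, vision
import cv2,numpy as np,json
print(ctrl.sense(), ctrl.grip_depth)
for n in ("scene","top"):
    f=vision.grab_frame(n)
    cv2.imwrite(f"pics/{n}0.png",f["image"][:,:,::-1])
    print(n,f["camera_matrix"],f["eye"],f["attitude"])
E
```

```text
pics
{'time': 0.0, 'qpos': array([-1.32510262e+00,  2.21238755e-01,  1.52762285e+00,  2.71018127e-05,
        1.39473332e+00, -1.26095923e-01]), 'joint_velocities': array([ 0.00207363,  0.00117772,  0.00084661, -0.00155235, -0.00075467,
       -0.00065615]), 'effort': array([-1.11599468e-04, -4.94620228e+01, -3.87368488e+01,  6.98142056e-02,
        5.71763387e-02, -1.74912871e-04]), 'tool_pos': array([ 0.22690297, -0.58167208,  0.22142325]), 'tool_rot': array([-3.08550253e+00, -5.80270957e-01,  1.46040796e-04]), 'wrist_force': array([-0.19913655,  0.66330631,  0.64402255]), 'moment': array([ 0.0121514 ,  0.01104485, -0.01204158]), 'finger_gap': 0.9960606207369929} 0.0187
scene [[419.0630812    0.         258.01386172]
 [  0.         419.0630812  186.47110387]
 [  0.           0.           1.        ]] [ 0.91235084 -0.40059604  0.63373757] [-2.20275508 -0.92169776  0.36901384]
top [[374.90855567   0.         263.52786485]
 [  0.         374.90855567 195.13540283]
 [  0.           0.           1.        ]] [0.40273534 0.00228444 0.75392976] [-2.11750941  2.11259564 -0.21425297]
```

View pics/scene0.png

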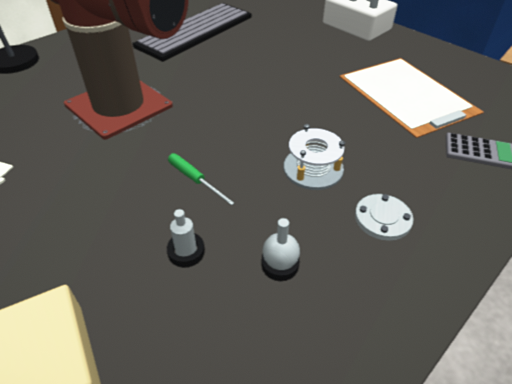

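View pics/top0.png

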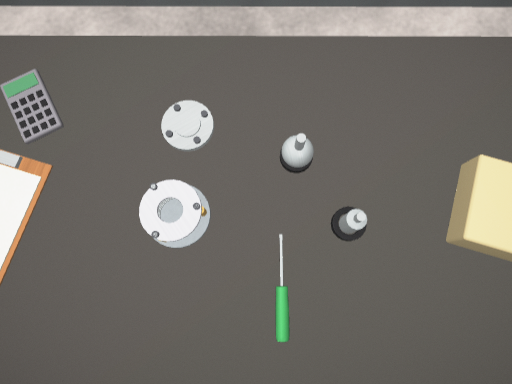

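The scene view shows the float with its ball at about (281,252) and stem top at (283,222), the cradle ring at (316,147), the displacer at (183,235), the screwdriver at (200,178) and the flange at (384,215). In the top view the ball is at (297,152), the stem top at (301,138) and the ring hole at (170,210). I'll enlarge crops to read these more closely.

```bash
python3 - <<'E'
import cv2,numpy as np
def crop(n,u0,v0,w,h,s):
    im=cv2.imread(f"pics/{n}0.png")[v0:v0+h,u0:u0+w]
    im=cv2.resize(im,None,fx=s,fy=s,interpolation=cv2.INTER_CUBIC)
    for k in range(0,w,10):
        cv2.line(im,(k*s,0),(k*s,6),(0,255,255),1); cv2.putText(im,str(u0+k),(k*s,16),0,.35,(0,255,255),1)
    for k in range(0,h,10):
        cv2.line(im,(0,k*s),(6,k*s),(0,255,255),1); cv2.putText(im,str(v0+k),(8,k*s+4),0,.35,(0,255,255),1)
    return im
a=np.hstack([crop("scene",250,210,66,72,6),crop("top",270,120,60,72,6)])
b=np.hstack([crop("scene",280,120,66,70,6),crop("top",130,175,64,70,6)][0:2])
b2=np.hstack([crop("scene",280,120,70,70,5),crop("top",132,172,84,70,5)])
cv2.imwrite("pics/cf.png",a);cv2.imwrite("pics/cr.png",b2);print(a.shape,b2.shape)
E
```

```text
(432, 756, 3) (350, 770, 3)
```

View pics/cf.png

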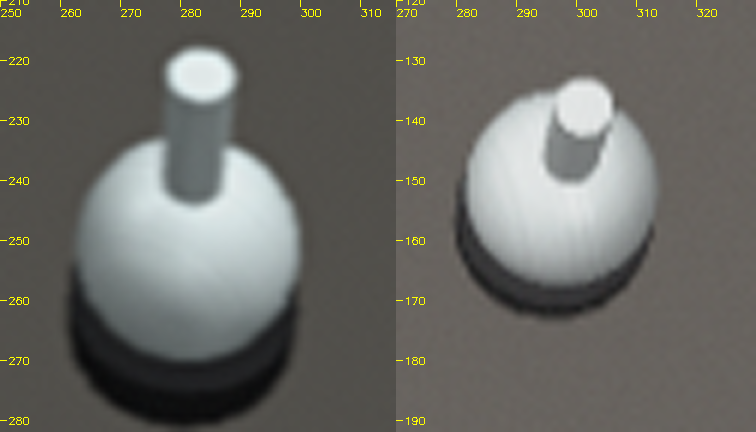

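View pics/cr.png

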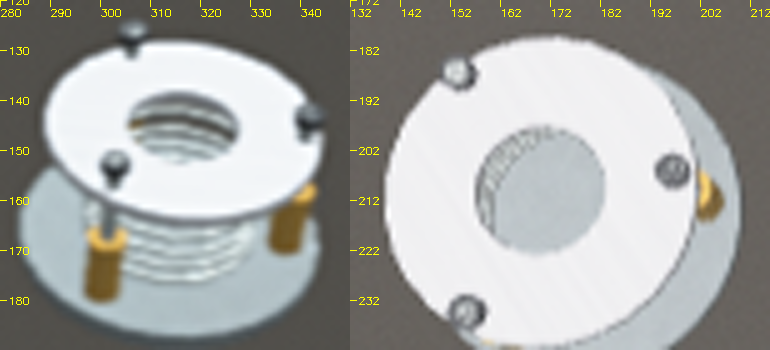

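```bash
cat > h.py <<'E'
import numpy as np
from scipy.spatial.transform import Rotation as R
from station import ctrl, vision
def cams(): return {n:vision.grab_frame(n) for n in("scene","top")}
def ray(f,p):
    d=R.from_rotvec(f["attitude"]).apply(np.linalg.inv(f["camera_matrix"])@[p[0],p[1],1]); return np.array(f["eye"]),d/np.linalg.norm(d)
def tri(c,ps,pt):
    A=0;b=0;rs=[ray(c["scene"],ps),ray(c["top"],pt)]
    for e,d in rs:
        P=np.eye(3)-np.outer(d,d);A=A+P;b=b+P@e
    x=np.linalg.solve(A,b); return x,[round(1e3*np.linalg.norm(np.cross(x-e,d)),1) for e,d in rs]
def atz(f,p,z):
    e,d=ray(f,p); return e+d*(z-e[2])/d[2]
def proj(f,X):
    p=f["camera_matrix"]@R.from_rotvec(f["attitude"]).inv().apply(np.array(X)-f["eye"]);return p[:2]/p[2]
E
python3 - <<'E'
from h import *
np.set_printoptions(precision=4,suppress=True)
c=cams()
for n,a,b in [("stemtop",(283.1,222.1),(300.9,137.6)),("ball",(280.9,251.1),(297.2,151.2)),("ring",(316.4,145),(169.6,209.6))]:
    print(n,*tri(c,a,b))
for n,p,z in [("ball",(280.9,251.1),.043),("stem",(283.1,222.1),.12),("ring",(316.4,145),.07)]: print(n,atz(c["scene"],p,z))
for n,p,z in [("ball",(297.2,151.2),.043),("stem",(300.9,137.6),.12),("ring",(169.6,209.6),.07)]: print(n,"top",atz(c["top"],p,z))
# bystanders
for n,p,z in [("disp top",(357,214),.11),("flange",(187,125),.015),("sd tip",(281,236),.01),("sd end",(282,341),.02)]: print(n,atz(c["top"],p,z))
s=ctrl.sense();M=R.from_rotvec(s["tool_rot"]).as_matrix();print(M,s["tool_pos"])
E
```

```text
stemtop [ 0.6372 -0.0638  0.1206] [np.float64(0.0), np.float64(0.0)]
ball [ 0.6374 -0.0639  0.0434] [np.float64(0.2), np.float64(0.2)]
ring [0.5151 0.1759 0.0702] [np.float64(0.0), np.float64(0.0)]
ball [ 0.6373 -0.0635  0.043 ]
stem [ 0.6369 -0.0633  0.12  ]
ring [0.5149 0.176  0.07  ]
ball top [ 0.6374 -0.064   0.043 ]
stem top [ 0.6374 -0.0639  0.12  ]
ring top [0.5151 0.176  0.07  ]
disp top [ 0.5016 -0.1598  0.11  ]
flange [0.7035 0.163  0.015 ]
sd tip [ 0.4725 -0.0323  0.01  ]
sd end [ 0.2776 -0.0323  0.02  ]
[[ 0.9317  0.3633 -0.0003]
 [ 0.3633 -0.9317  0.0011]
 [ 0.0001 -0.0012 -1.    ]] [ 0.227  -0.5819  0.2219]
```

Both views agree to within 0.5 mm, and the heights match the text. The float is at (0.637, -0.064), upright, and the ring is at (0.515, 0.176). Next I'll move above the float.

```bash
python3 -m handwheel '[{"tx":3.4,"ty":4.3,"grip":-1},{"tx":3.4,"ty":4.3,"grip":-1},{"tx":3.4,"ty":4.3,"grip":-1},{"tx":3.4,"ty":4.3,"grip":-1},{"tx":3.4,"ty":4.3,"grip":-1},{"tx":3.4,"ty":4.3,"grip":-1},{"tx":3.4,"ty":4.3,"grip":-1},{"tx":3.4,"ty":4.3,"grip":-1},{"tx":3.4,"ty":4.3,"grip":-1},{"tx":3.4,"ty":4.3,"grip":-1},{"tx":3.4,"ty":4.3,"grip":-1},{"tx":3.4,"ty":4.3,"grip":-1},{"grip":-1},{"grip":-1},{"grip":-1},{"grip":-1}]'
```

```text
schema error: expected keys tx, ty, tz, wx, wy, wz, grip
```

```bash
python3 -m handwheel '[{"tx":3.4,"ty":4.3,"tz":0,"wx":0,"wy":0,"wz":0,"grip":-1},{"tx":3.4,"ty":4.3,"tz":0,"wx":0,"wy":0,"wz":0,"grip":-1},{"tx":3.4,"ty":4.3,"tz":0,"wx":0,"wy":0,"wz":0,"grip":-1},{"tx":3.4,"ty":4.3,"tz":0,"wx":0,"wy":0,"wz":0,"grip":-1},{"tx":3.4,"ty":4.3,"tz":0,"wx":0,"wy":0,"wz":0,"grip":-1},{"tx":3.4,"ty":4.3,"tz":0,"wx":0,"wy":0,"wz":0,"grip":-1},{"tx":3.4,"ty":4.3,"tz":0,"wx":0,"wy":0,"wz":0,"grip":-1},{"tx":3.4,"ty":4.3,"tz":0,"wx":0,"wy":0,"wz":0,"grip":-1},{"tx":3.4,"ty":4.3,"tz":0,"wx":0,"wy":0,"wz":0,"grip":-1},{"tx":3.4,"ty":4.3,"tz":0,"wx":0,"wy":0,"wz":0,"grip":-1},{"tx":3.4,"ty":4.3,"tz":0,"wx":0,"wy":0,"wz":0,"grip":-1},{"tx":3.4,"ty":4.3,"tz":0,"wx":0,"wy":0,"wz":0,"grip":-1},{"tx":0,"ty":0,"tz":0,"wx":0,"wy":0,"wz":0,"grip":-1},{"tx":0,"ty":0,"tz":0,"wx":0,"wy":0,"wz":0,"grip":-1}]'; python3 -c "
from h import *
s=ctrl.sense();print(s['tool_pos'],s['qpos'],s['wrist_force']);print(R.from_rotvec(s['tool_rot']).as_matrix().round(4))"
```

```text
time: 1.95
tool_pos: [0.6346, -0.0664, 0.222]
tool_rot: [3.087, 0.582, -0.002]
wrist_force: [-0.5, -0.0, 0.7]
finger_gap: 1.0
[ 0.63460168 -0.06637494  0.22197377] [-2.27406337e-01  2.52615822e-01  1.48949034e+00 -5.75170332e-04
  1.40064410e+00  9.71013001e-01] [-0.54812905 -0.0425001   0.74426369]
[[ 9.314e-01  3.639e-01 -1.300e-03]
 [ 3.639e-01 -9.314e-01 -3.000e-04]
 [-1.300e-03 -2.000e-04 -1.000e+00]]
```

```bash
python3 -m handwheel '[{"tx":0.27,"ty":0.24,"tz":0,"wx":0,"wy":0,"wz":0,"grip":-1},{"tx":0,"ty":0,"tz":-3,"wx":0,"wy":0,"wz":0,"grip":-1},{"tx":0,"ty":0,"tz":-3,"wx":0,"wy":0,"wz":0,"grip":-1},{"tx":0,"ty":0,"tz":-3,"wx":0,"wy":0,"wz":0,"grip":-1},{"tx":0,"ty":0,"tz":-3,"wx":0,"wy":0,"wz":0,"grip":-1},{"tx":0,"ty":0,"tz":-2.1,"wx":0,"wy":0,"wz":0,"grip":-1},{"tx":0,"ty":0,"tz":0,"wx":0,"wy":0,"wz":0,"grip":-1},{"tx":0,"ty":0,"tz":0,"wx":0,"wy":0,"wz":0,"grip":-1}]'; python3 - <<'E'
from h import *
import cv2
c=cams()
a=cv2.resize(c["scene"]["image"][170:290,210:350,::-1],None,fx=3,fy=3,interpolation=cv2.INTER_CUBIC)
b=cv2.resize(c["top"]["image"][90:210,240:360,::-1],None,fx=3,fy=3,interpolation=cv2.INTER_CUBIC)
cv2.imwrite("pics/g1.png",np.hstack([a,b]))
E
```

```text
time: 2.95
tool_pos: [0.6386, -0.0644, 0.0829]
tool_rot: [3.087, 0.58, 0.003]
wrist_force: [0.3, -0.3, -0.1]
finger_gap: 1.001
```

View pics/g1.png

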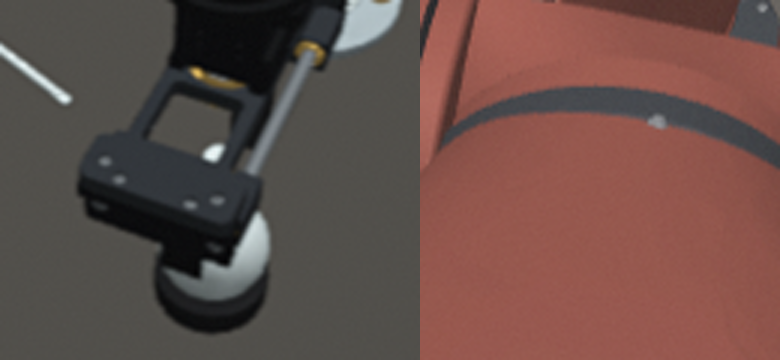

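The scene crop shows the stem top, at crop (213,153), between the fingers with the ball below. The arm hides the float in the top view. I'll make a small correction and close the gripper.

```bash
python3 -m handwheel '[{"tx":-0.12,"ty":0.05,"tz":-0.2,"wx":0,"wy":0,"wz":0,"grip":-1},{"tx":0,"ty":0,"tz":0,"wx":0,"wy":0,"wz":0,"grip":0},{"tx":0,"ty":0,"tz":0,"wx":0,"wy":0,"wz":0,"grip":1},{"tx":0,"ty":0,"tz":0,"wx":0,"wy":0,"wz":0,"grip":1},{"tx":0,"ty":0,"tz":0,"wx":0,"wy":0,"wz":0,"grip":1},{"tx":0,"ty":0,"tz":0,"wx":0,"wy":0,"wz":0,"grip":1},{"tx":0,"ty":0,"tz":0,"wx":0,"wy":0,"wz":0,"grip":1},{"tx":0,"ty":0,"tz":0,"wx":0,"wy":0,"wz":0,"grip":1}]'
```

```text
time: 4.05
tool_pos: [0.6366, -0.0634, 0.0795]
tool_rot: [-3.087, -0.581, -0.0]
wrist_force: [0.1, 0.3, -0.3]
finger_gap: 0.288
```

```bash
python3 -m handwheel '[{"tx":0,"ty":0,"tz":0,"wx":0,"wy":0,"wz":0,"grip":1},{"tx":0,"ty":0,"tz":0,"wx":0,"wy":0,"wz":0,"grip":1},{"tx":0,"ty":0,"tz":0,"wx":0,"wy":0,"wz":0,"grip":1},{"tx":0,"ty":0,"tz":0,"wx":0,"wy":0,"wz":0,"grip":1}]'
```

```text
time: 4.55
tool_pos: [0.6366, -0.0635, 0.0795]
tool_rot: [3.087, 0.581, 0.0]
wrist_force: [-0.7, -1.1, 0.1]
finger_gap: 0.198
```

```bash
python3 -m handwheel '[{"tx":0,"ty":0,"tz":0,"wx":0,"wy":0,"wz":0,"grip":1},{"tx":0,"ty":0,"tz":0.5,"wx":0,"wy":0,"wz":0,"grip":1},{"tx":0,"ty":0,"tz":1,"wx":0,"wy":0,"wz":0,"grip":1},{"tx":0,"ty":0,"tz":1.5,"wx":0,"wy":0,"wz":0,"grip":1},{"tx":0,"ty":0,"tz":2,"wx":0,"wy":0,"wz":0,"grip":1},{"tx":0,"ty":0,"tz":2,"wx":0,"wy":0,"wz":0,"grip":1},{"tx":0,"ty":0,"tz":2,"wx":0,"wy":0,"wz":0,"grip":1},{"tx":0,"ty":0,"tz":2,"wx":0,"wy":0,"wz":0,"grip":1},{"tx":0,"ty":0,"tz":1,"wx":0,"wy":0,"wz":0,"grip":1},{"tx":0,"ty":0,"tz":0,"wx":0,"wy":0,"wz":0,"grip":1},{"tx":0,"ty":0,"tz":0,"wx":0,"wy":0,"wz":0,"grip":1}]'; python3 - <<'E'
from h import *
import cv2
c=cams()
cv2.imwrite("pics/g2.png",cv2.resize(c["scene"]["image"][100:300,180:400,::-1],None,fx=3,fy=3,interpolation=cv2.INTER_CUBIC))
E
```

```text
time: 5.92
tool_pos: [0.6359, -0.0633, 0.1985]
tool_rot: [-3.087, -0.58, 0.003]
wrist_force: [-1.7, 0.1, -0.7]
finger_gap: 0.204
```

View pics/g2.png

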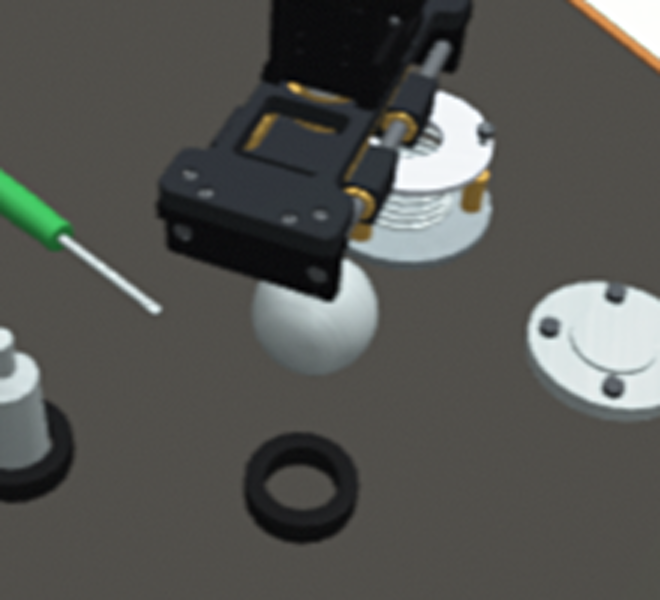

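The float is out of its ring and hangs upright in the jaws, with the ball at crop (316,313) and the empty ring at (301,487). Next I'll move it over the cradle.

```bash
python3 -m handwheel '[{"tx":-0.6,"ty":1.2,"tz":0,"wx":0,"wy":0,"wz":0,"grip":1},{"tx":-1.2,"ty":2.4,"tz":0,"wx":0,"wy":0,"wz":0,"grip":1},{"tx":-1.2,"ty":2.4,"tz":0,"wx":0,"wy":0,"wz":0,"grip":1},{"tx":-1.2,"ty":2.4,"tz":0,"wx":0,"wy":0,"wz":0,"grip":1},{"tx":-1.2,"ty":2.4,"tz":0,"wx":0,"wy":0,"wz":0,"grip":1},{"tx":-1.2,"ty":2.4,"tz":0,"wx":0,"wy":0,"wz":0,"grip":1},{"tx":-1.2,"ty":2.4,"tz":0,"wx":0,"wy":0,"wz":0,"grip":1},{"tx":-1.2,"ty":2.4,"tz":0,"wx":0,"wy":0,"wz":0,"grip":1},{"tx":-1.2,"ty":2.4,"tz":0,"wx":0,"wy":0,"wz":0,"grip":1},{"tx":-1.2,"ty":2.4,"tz":0,"wx":0,"wy":0,"wz":0,"grip":1},{"tx":-0.6,"ty":1.2,"tz":0,"wx":0,"wy":0,"wz":0,"grip":1},{"tx":0,"ty":0,"tz":0,"wx":0,"wy":0,"wz":0,"grip":1},{"tx":0,"ty":0,"tz":0,"wx":0,"wy":0,"wz":0,"grip":1}]'; python3 - <<'E'
from h import *
import cv2
c=cams();s=ctrl.sense();print(s['tool_pos'],s['wrist_force'],proj(c["scene"],s['tool_pos']-[0,0,.036]))
cv2.imwrite("pics/g3.png",cv2.resize(c["scene"]["image"][70:190,250:390,::-1],None,fx=5,fy=5,interpolation=cv2.INTER_CUBIC))
cv2.imwrite("pics/t3.png",c["top"]["image"][:,:,::-1])
E
```

```text
time: 7.65
tool_pos: [0.5167, 0.1763, 0.1997]
tool_rot: [3.087, 0.581, 0.001]
wrist_force: [0.1, -0.0, -1.9]
finger_gap: 0.2
[0.51691277 0.17591707 0.19955333] [-0.43046449  0.1801138  -1.47536452] [322.32052513 108.30452457]
```

View pics/g3.png

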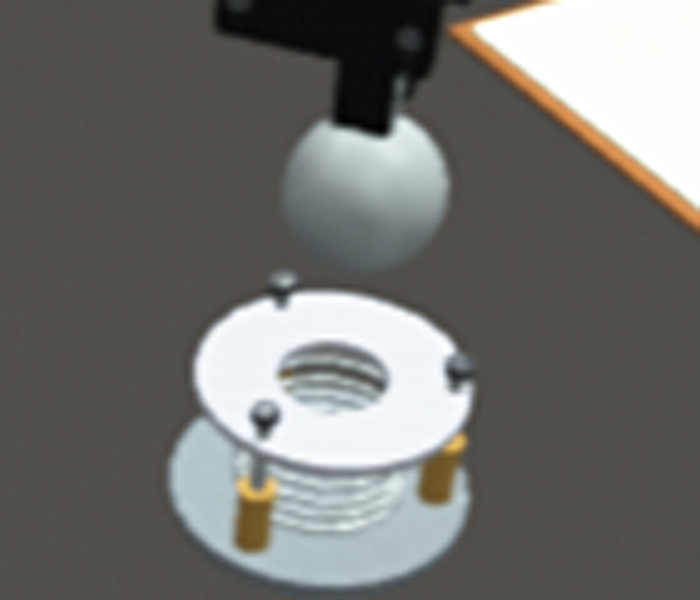

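The ball is at crop (365,189), or image (322.6,107.4), within 1 px of the prediction from the tool pose. The hole is below it at crop (333,377). I'll trim x and lower the float to just above seating.

```bash
python3 -m handwheel '[{"tx":-0.17,"ty":0,"tz":-0.5,"wx":0,"wy":0,"wz":0,"grip":1},{"tx":0,"ty":0,"tz":-1.2,"wx":0,"wy":0,"wz":0,"grip":1},{"tx":0,"ty":0,"tz":-1.2,"wx":0,"wy":0,"wz":0,"grip":1},{"tx":0,"ty":0,"tz":-1.2,"wx":0,"wy":0,"wz":0,"grip":1},{"tx":0,"ty":0,"tz":-1.2,"wx":0,"wy":0,"wz":0,"grip":1},{"tx":0,"ty":0,"tz":-0.8,"wx":0,"wy":0,"wz":0,"grip":1},{"tx":0,"ty":0,"tz":-0.6,"wx":0,"wy":0,"wz":0,"grip":1},{"tx":0,"ty":0,"tz":0,"wx":0,"wy":0,"wz":0,"grip":1},{"tx":0,"ty":0,"tz":0,"wx":0,"wy":0,"wz":0,"grip":1}]'; python3 - <<'E'
from h import *
import cv2
c=cams();s=ctrl.sense();print(s['tool_pos'],s['wrist_force'],proj(c["scene"],s['tool_pos']-[0,0,.036]))
cv2.imwrite("pics/g4.png",cv2.resize(c["scene"]["image"][90:190,260:370,::-1],None,fx=6,fy=6,interpolation=cv2.INTER_CUBIC))
E
```

```text
time: 8.88
tool_pos: [0.5152, 0.1767, 0.133]
tool_rot: [-3.087, -0.581, -0.001]
wrist_force: [-0.1, -0.1, -1.5]
finger_gap: 0.195
[0.51523893 0.17668594 0.13309538] [ 0.56188583  0.63847476 -1.17014451] [318.12657668 134.75523905]
```

View pics/g4.png

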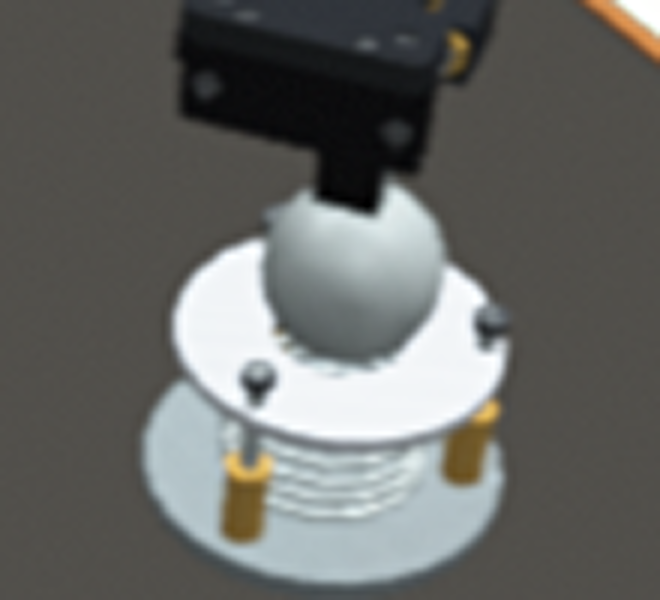

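The ball (crop (354,269), image about (318.6,134.8)) sits just above the hole, as predicted. I'll seat it and begin the press.

```bash
python3 -m handwheel '[{"tx":0,"ty":-0.07,"tz":-0.3,"wx":0,"wy":0,"wz":0,"grip":1},{"tx":0,"ty":0,"tz":-0.3,"wx":0,"wy":0,"wz":0,"grip":1},{"tx":0,"ty":0,"tz":-0.2,"wx":0,"wy":0,"wz":0,"grip":1},{"tx":0,"ty":0,"tz":-0.2,"wx":0,"wy":0,"wz":0,"grip":1},{"tx":0,"ty":0,"tz":0,"wx":0,"wy":0,"wz":0,"grip":1},{"tx":0,"ty":0,"tz":0,"wx":0,"wy":0,"wz":0,"grip":1}]'
```

```text
time: 9.72
tool_pos: [0.515, 0.176, 0.1228]
tool_rot: [3.087, 0.581, 0.001]
wrist_force: [-1.0, -0.5, 3.7]
finger_gap: 0.2
```

```bash
python3 -m handwheel '[{"tx":0,"ty":0,"tz":-0.2,"wx":0,"wy":0,"wz":0,"grip":1},{"tx":0,"ty":0,"tz":-0.2,"wx":0,"wy":0,"wz":0,"grip":1},{"tx":0,"ty":0,"tz":-0.2,"wx":0,"wy":0,"wz":0,"grip":1},{"tx":0,"ty":0,"tz":-0.2,"wx":0,"wy":0,"wz":0,"grip":1},{"tx":0,"ty":0,"tz":0,"wx":0,"wy":0,"wz":0,"grip":1},{"tx":0,"ty":0,"tz":0,"wx":0,"wy":0,"wz":0,"grip":1}]'; python3 - <<'E'
from h import *
import cv2
c=cams();s=ctrl.sense();print(s['tool_pos'],s['wrist_force'],s['moment'],proj(c["scene"],s['tool_pos']-[0,0,.036]))
cv2.imwrite("pics/g5.png",cv2.resize(c["scene"]["image"][90:190,260:370,::-1],None,fx=6,fy=6,interpolation=cv2.INTER_CUBIC))
E
```

```text
time: 10.48
tool_pos: [0.5151, 0.176, 0.1149]
tool_rot: [-3.087, -0.581, -0.001]
wrist_force: [-2.2, -0.1, 6.5]
finger_gap: 0.194
[0.51508101 0.17596649 0.11494823] [-2.15404665  0.03930943  7.03973704] [-0.05574831  0.34928268 -0.01172335] [316.88899604 141.73346985]
```

View pics/g5.png

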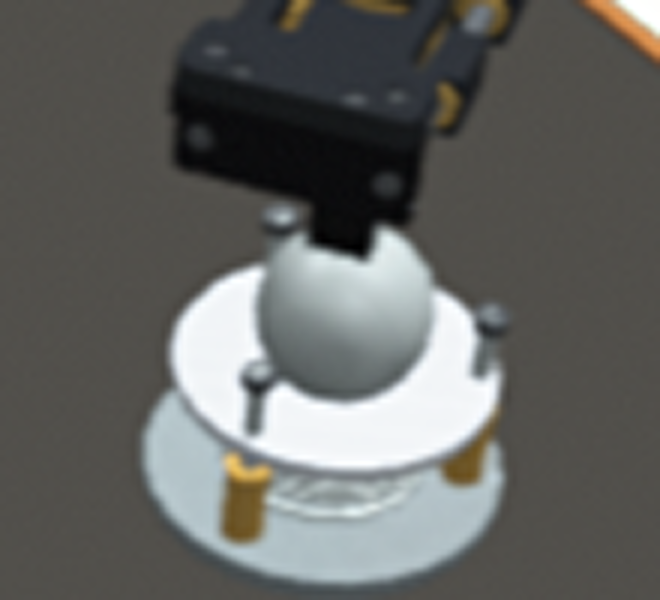

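The ring is about 12 mm down, the ball is seated in the hole at crop (346,312), and the fingers are well clear of the post caps. A slight -x side force suggests a small x trim. I'll keep pressing.

```bash
python3 -m handwheel '[{"tx":-0.06,"ty":0,"tz":-0.2,"wx":0,"wy":0,"wz":0,"grip":1},{"tx":0,"ty":0,"tz":-0.2,"wx":0,"wy":0,"wz":0,"grip":1},{"tx":0,"ty":0,"tz":-0.2,"wx":0,"wy":0,"wz":0,"grip":1},{"tx":0,"ty":0,"tz":-0.1,"wx":0,"wy":0,"wz":0,"grip":1},{"tx":0,"ty":0,"tz":0,"wx":0,"wy":0,"wz":0,"grip":1},{"tx":0,"ty":0,"tz":0,"wx":0,"wy":0,"wz":0,"grip":1}]'
```

```text
time: 11.32
tool_pos: [0.5149, 0.176, 0.1085]
tool_rot: [3.087, 0.581, 0.002]
wrist_force: [-2.5, -1.2, 9.1]
finger_gap: 0.2
```

```bash
python3 -m handwheel '[{"tx":0,"ty":0,"tz":-0.1,"wx":0,"wy":0,"wz":0,"grip":1},{"tx":0,"ty":0,"tz":0,"wx":0,"wy":0,"wz":0,"grip":1},{"tx":0,"ty":0,"tz":0,"wx":0,"wy":0,"wz":0,"grip":1}]'
```

```text
time: 11.7
tool_pos: [0.5149, 0.176, 0.1076]
tool_rot: [-3.087, -0.581, -0.002]
wrist_force: [-1.7, -1.1, 9.4]
finger_gap: 0.196
```

```bash
python3 -m handwheel '[{"tx":0,"ty":0,"tz":-0.1,"wx":0,"wy":0,"wz":0,"grip":1},{"tx":0,"ty":0,"tz":0,"wx":0,"wy":0,"wz":0,"grip":1},{"tx":0,"ty":0,"tz":0,"wx":0,"wy":0,"wz":0,"grip":1}]'
```

```text
time: 12.08
tool_pos: [0.5151, 0.1761, 0.1074]
tool_rot: [3.087, 0.581, 0.003]
wrist_force: [-4.5, -0.5, 14.3]
finger_gap: 0.19
```

```bash
python3 -m handwheel '[{"tx":0,"ty":0,"tz":-0.1,"wx":0,"wy":0,"wz":0,"grip":1},{"tx":0,"ty":0,"tz":0,"wx":0,"wy":0,"wz":0,"grip":1},{"tx":0,"ty":0,"tz":0,"wx":0,"wy":0,"wz":0,"grip":1}]'; python3 - <<'E'
from h import *
import cv2
c=cams();s=ctrl.sense();print(s['tool_pos'],s['wrist_force'],s['moment'],proj(c["scene"],s['tool_pos']-[0,0,.036]))
cv2.imwrite("pics/g6.png",cv2.resize(c["scene"]["image"][90:190,260:370,::-1],None,fx=6,fy=6,interpolation=cv2.INTER_CUBIC))
E
```

```text
time: 12.45
tool_pos: [0.5154, 0.1762, 0.1073]
tool_rot: [3.087, 0.581, 0.004]
wrist_force: [-6.1, -1.6, 19.9]
finger_gap: 0.2
[0.51535628 0.17617576 0.1073295 ] [-6.90484251 -0.6774018  19.98095554] [-0.29922971  1.18962436 -0.06745694] [316.65981501 144.57067175]
```

View pics/g6.png

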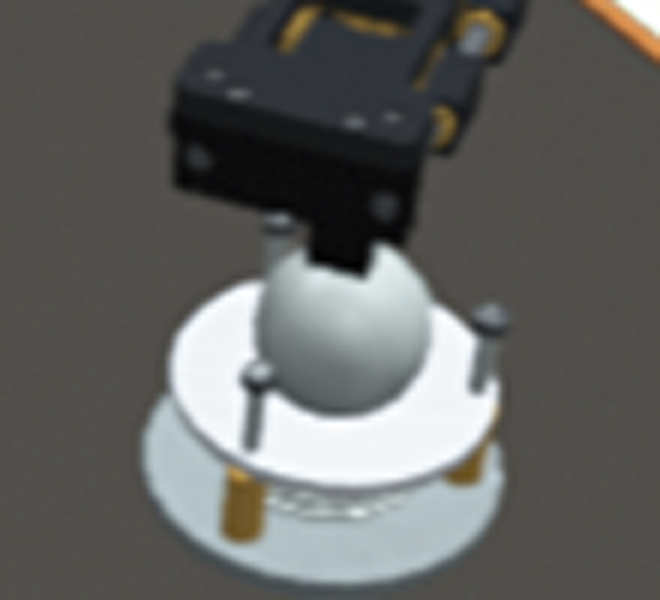

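The z reading has stopped at 0.1073 while the force rises about 5 N per commanded mm, so the ring is on its stops, and the picture shows it resting on the brass collars. I'll back off slightly and check that it stays put.

```bash
python3 -m handwheel '[{"tx":-0.03,"ty":0,"tz":0.05,"wx":0,"wy":0,"wz":0,"grip":1},{"tx":0,"ty":0,"tz":0,"wx":0,"wy":0,"wz":0,"grip":1},{"tx":0,"ty":0,"tz":0,"wx":0,"wy":0,"wz":0,"grip":1},{"tx":0,"ty":0,"tz":0,"wx":0,"wy":0,"wz":0,"grip":1},{"tx":0,"ty":0,"tz":0,"wx":0,"wy":0,"wz":0,"grip":1},{"tx":0,"ty":0,"tz":0,"wx":0,"wy":0,"wz":0,"grip":1},{"tx":0,"ty":0,"tz":0,"wx":0,"wy":0,"wz":0,"grip":1},{"tx":0,"ty":0,"tz":0,"wx":0,"wy":0,"wz":0,"grip":1}]'; python3 - <<'E'
from h import *
import cv2
c=cams();s=ctrl.sense();print(s['tool_pos'],s['wrist_force'],s['moment'],proj(c["scene"],s['tool_pos']-[0,0,.036]))
cv2.imwrite("pics/g7.png",c["scene"]["image"][:,:,::-1])
E
```

```text
time: 13.55
tool_pos: [0.5151, 0.1761, 0.1074]
tool_rot: [3.087, 0.581, 0.004]
wrist_force: [-5.1, -1.8, 17.4]
finger_gap: 0.199
[0.51511778 0.17614258 0.10737232] [-5.56287451 -0.60162446 16.92666207] [-0.2032138   0.84928862  0.02923997] [316.56455139 144.51027402]
```

View pics/g7.png

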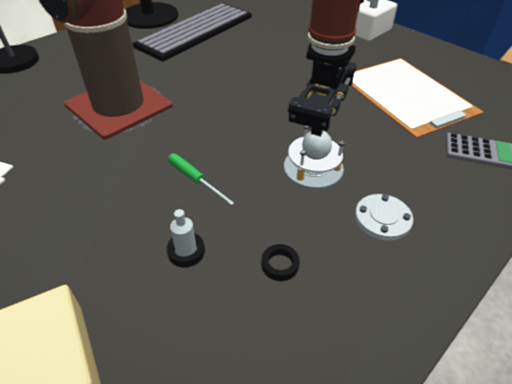

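The hold is steady at z 0.1074 with 17 N down. The displacer (183,235), screwdriver (200,178) and flange (384,215) are where they started, so I'm handing in.

```bash
python3 -c "
from h import *
print(ctrl.hand_in());s=ctrl.sense();print(s['time'],s['tool_pos'],s['wrist_force'])"
```

```text
the job is handed in; nothing more can be done
None
the job is handed in; nothing more can be done
```

I gripped the float by its stem, lifted it out of its rest ring, seated it upright in the ring's hole and pressed the ring down onto its stops. I handed in at about 13.6 s with the float still held down.

- **Ring on its stops:** in the last steps the tool stayed at z 0.107 m while the force rose about 5 N per commanded mm. The final push was about 17 N, steady for 1 s. The ball was about 20 mm below its seated height, judged from tool height and pictures; the ring joint itself can't be read.
- **Centring:** the tool was within 0.5 mm of the measured hole axis, and the stem was held vertical.
- **Cradle and bystanders:** the last scene picture shows the displacer, screwdriver and flange where they started. The fingers were well clear of the post caps, with the tips at about 107 mm against 84 mm.
- **Disagreement:** a side force of about 5 N in -x remained, most likely from the arm giving slightly under load. I trimmed x by 0.9 mm in all, which did not remove it.
- **Not checked:** the top camera was blocked by the arm at the grasp, and I did not use it after that. From there the checks are from the scene camera and the tool readings, and hand-in gave no verdict.

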